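# Tip a tall carton over and push it under a low shelf riser

### The arm

A 6-joint arm with a two-finger parallel gripper is mounted at the origin on a cart in front of the work surface, level with it; the furniture and walls round the work are solid. World frame = base frame: x ahead of the robot, y to its left, z up, the work surface at z = 0. Lengths are in m, angles in rad, forces in N, time in s.
With the tool pointing down it reaches from about 0.225 to 0.875 m from the base axis. Payload 3.4 kg.
Tool frame: the origin (TCP) lies midway between the tips of the shut fingers; the grasp point (between the pads) lies 19 mm behind it (env.hold_point_z is the distance from the TCP to the grasp point, in m); z points along the fingers, y is the line along which they close (so a half turn about z gives the same grasp; the last joint's range is limited). The gripper opens to 85 mm and grips with 20 to 120 N. Pads are 22 mm wide; open, the fingers measure 114 mm over their backs; the gripper's body (76 mm by 85 mm) begins 54 mm behind the grasp point. The pads swing forward as they close: fully open they stand 13 mm farther back than shut.
Start: joints at [1.124, 0.276, 1.505, -0, 1.361, -0.121], TCP at [0.184, 0.545, 0.231] pointing down, gripper open.
Joint ranges: [-2.89, 2.89], [-0.75, 2.08], [0.22, 2.7], [-1.18, 4.32], [0.11, 2.71], [-2.7, 2.7]. Speed limits (rad/s): [2.57, 2.57, 3.14, 3.14, 3.14, 3.14].

### API

Orientations are given as a 3x3 rotation matrix whose columns are the frame's x, y, z axes.
In Python, from workcell import env gives the robot as it stands.
- The arm moves only by the tool arm_command, never from a script. Its argument "commands" is a list of rows, each a list of 3 entries, a list of its own where there are three numbers: the shift along the tool's x, y, z in mm, then the turn about the tool's z in degrees, then the finger opening in mm, from 0 to 85.4. In form: [[[dx, dy, dz], yaw, grip], ...]. A call has 1 to 8 rows; each row shifts and turns the commanded pose from where the row before left it, along the tool's axes as they then stand; what a row does not reach is not made up. A row lasts 1/10 s, in which the tool goes at most 50 mm and 8.59 degrees, less where a joint would pass 70% of its speed; a pose out of reach is approached as far as the arm can. A call is refused whole if a number of a shift passes 50 or a number of a turn 8.59, either way. A call with a gripper value outside its range is refused whole. The fingers move at their own pace and stop on an object; the grip force is fixed at half the most. Time passes only in rows, so rows that do not move let the fingers close. It gives the time, the measured TCP pose, the force, the opening and the grip force at its end, in the units of the state.
- env.read_state(): the state, without advancing time (a new reading comes with each control period).
- env.snapshot(name): name is "scene" or "side" or "wrist"; returns (picture, depth): 420x560x3 uint8, blue, green, red; 420x560 float32, m along the optical axis (not along the pixel's ray), 0 where there is no reading.
- env.camera_info(name): a dict with "fovy" (degrees; the focal length in pixels is half the picture's height over the tangent of half this angle, whatever the lens; pixels are square), "cx", "cy" (the principal point, pixels), "k1" (the pictures are not rectified: a ray, as slopes to the right and down, at radius r is drawn at 1 + k1 r^2 times it, then the intrinsics apply), "T" (4x4, takes a point from camera to world coordinates). Camera axes: x right, y down, z forward; pixel columns grow to the right and rows downward; lengths in m; the calibration is good to about 2 mm. A picture is of the moment at which its call begins: read the wrist's pose just before it. camera_info takes no time and is no camera call; for the wrist camera it gives the pose at the moment of the call.
- env.job_done(): hands the job in; it is judged then, once.
The state is a dict: "clock": time; "joints": joint angles; "joint_vel": joint speeds; "joint_efforts": joint torques, N m; "position": TCP position; "ee_rot": TCP orientation; "contact_force": force on the tool from outside, world axes, zero at the start; "moment": the same for the moment, N m; "opening": opening from 0.0 (shut) to 1.0 (fully open); "gripper_force": force on a finger pad.
Only numpy, scipy, OpenCV 4.12 (cv2) and the standard library are available. Lean on these libraries where they do the work, as an engineer would, in place of code of your own. Each camera call takes 0.05 s, during which the arm holds its last target. There are 200 camera calls.

### The job

The white carton is too tall to go under the low wooden shelf riser while it stands. Push it over towards the riser so that it lies flat on its broad side, then push it along the table, top end first, under the riser until it rests squarely against the board at the back. Only push it with the fingers, never grip or lift it, and leave the pepper mill and the jars beside it standing where they are.

Things in the scene. Friction and masses are not known exactly. Their poses are not given: they have to be found in the camera images.
- carton: Loose white card carton, brown band: solid box 68 (x) x 101 (y) x 150 (z) mm, 0.25-0.5 kg, upright at the start. Origin: centre of its underside; z to its top end; x points at the riser to 0.15 rad. Pushed near the top of its -x face (robot side) it tips about its far lower edge and falls by itself beyond 25 deg; it then lies 68 mm high, z level and pointing at the riser, x down.
- carton_mid (a point): The middle of the carton, 75 mm from its underside along its z axis: 75 mm above the table while it stands, 34 mm when it lies down. Ordinary friction with the table: it slides under a few N.
- riser: Fixed low shelf riser: wooden deck 100 (x) x 216 (y) x 12 mm on two steel side panels, jars fixed on the deck's rear (to 218 mm high). Origin: on the table under the deck's centre; x points in from the open front to the back, z up. Side panels' inner faces at y = +-100 mm; 100 mm free height; top of deck 112 mm. The table is the floor. The carton stands 255-280 mm in front of the origin.
- riser_front (a point): Middle of the riser's open front, on the table under the front edge of its deck (riser x = -50 mm). The fallen carton's top end lies some 10 to 60 mm short of it.
- riser_back (a point): Foot of the back board's inner face, in the middle (riser x = +40 mm). A carton lying home against it has 90 mm of its length inside; its underside end then sticks out 60 mm in front of the deck, 150 mm from this point.
- pepper_mill: Loose dark wooden pepper mill, 58 mm across and 170 mm tall, standing beside the carton's way; origin at the centre of its underside. Not to be disturbed.
- spice_jar: Loose clear spice jar with a green cap, 46 mm across and 106 mm tall, standing beside the carton's way; origin at the centre of its underside. Not to be disturbed.
- honey_jar: Loose clear jar with a green lid, 64 x 68 mm and 84 mm tall, standing to the right of the carton; origin at the centre of its underside. Not to be disturbed.
There are look-alikes about, which are no part of the job. Several things have the shape of the carton; the one meant has the colours described above.

How it is judged:
On the way, in this order (a step that is already met when the one before it is completed fails the run):
1. the carton has been tipped over towards the riser and lies flat on its broad side (angle between carton's own x axis and vertical above 3 rad and height (world z) of carton_mid below 0.042 m and linear speed of carton below 0.05 m/s), for 0.2 s.
2. the carton has been pushed under the riser against the back board (x of carton_mid in the frame of riser above -0.05 m and angle between carton's own x axis and vertical above 3 rad), for 0.2 s.
At the end, for the whole second after the job is handed in: The carton lies flat on its +x broad side on the table, top end under the riser and within 15 mm of the back board, within 0.2 rad of square to it, at rest; the pepper mill and both jars still stand within 25 mm of where they were (all of step 2 and y of carton_mid in the frame of riser between -0.06 and 0.06 m and angle between the z axis of carton and the x axis of riser, either way round below 0.2 rad and height (world z) of carton_mid below 0.042 m and linear speed of carton below 0.02 m/s and distance of each of pepper_mill, spice_jar, honey_jar from where it was at the start of the episode below 0.025 m and angle between each of pepper_mill, spice_jar, honey_jar's own z axis and vertical below 0.2 rad); the robot touches nothing.
It fails at once if the carton is lifted or carried (its middle rises clearly above what tipping over gives) (height (world z) of carton_mid above 0.105 m).
It fails at once if the carton is lifted or carried (its underside's centre rises off the table by more than tipping gives) (height (world z) of carton above 0.06 m).
It fails at once if the carton is gripped or rammed (more than 35 N from the fingers) (contact force between the fingers and carton above 35 N).
It fails at once if the pepper mill is knocked (distance of pepper_mill from where it was at the start of the episode above 0.03 m or angle between pepper_mill's own z axis and vertical above 0.4 rad).
It fails at once if a jar is knocked (distance of any of spice_jar, honey_jar from where it was at the start of the episode above 0.03 m or angle between any of spice_jar, honey_jar's own z axis and vertical above 0.4 rad).
It also fails if it takes over 45 s, if anything falls off the work surface, if the arm or the gripper's body presses on something with over 40 N, if the wrist force passes 120 N, or if a joint passes its speed limit or range.

## Working session

There is one attempt and no reset: what is moved stays moved. The work goes in short steps, Python scripts to look and compute and a tool call to move; the robot and the scene stay as the last step left them, time stands still between calls to the robot, and variables do not carry over. Pictures are saved under pics/ and viewed, at most 10 in all, crops included, and the job is handed in when it is done.

Besides the shell and the picture viewer there is one more tool, called after ">>>" as name(argument=value, ...), one argument or row to a line, values as JSON. arm_command: Moves the arm, as the interface text tells. Its arguments: {"type":"object","properties":{"commands":{"type":"array"}},"required":["commands"]}

```bash
mkdir -p pics; cat > h.py <<'E'
import numpy as np, cv2
from workcell import env
def shot(n,f):
    p,d=env.snapshot(n); cv2.imwrite(f'pics/{f}.png',p); np.savez(f'pics/{f}.npz',d=d,T=np.array(env.camera_info(n)["T"])); return p,d
def pts(n,d,T=None):
    c=env.camera_info(n); T=np.array(c["T"]) if T is None else T
    f=210/np.tan(np.radians(c["fovy"])/2)
    K=np.array([[f,0,c["cx"]],[0,f,c["cy"]],[0,0,1]])
    v,u=np.mgrid[0:420,0:560]
    uv=np.stack([u.ravel(),v.ravel()],1).astype(np.float64)[:,None]
    s=cv2.undistortPoints(uv,K,np.array([c["k1"],0,0,0,0.]))[:,0].reshape(420,560,2)
    P=np.dstack([s[...,0]*d,s[...,1]*d,d])
    W=P@T[:3,:3].T+T[:3,3]; W[d<=0]=np.nan
    return W
E
python3 - <<'E'
from h import *
s=env.read_state();print(s["clock"],s["position"],s["ee_rot"])
a,_=shot("scene","scene0");b,_=shot("side","side0")
for n in("scene","side"): c=env.camera_info(n);print(n,np.round(c["T"],2).tolist())
E
```

```text
0.0 [0.18380412 0.54428278 0.23045441] [[-9.47400663e-01  3.20048977e-01 -7.97366235e-04]
 [ 3.20049880e-01  9.47399332e-01 -1.60640094e-03]
 [ 2.41297262e-04 -1.77710228e-03 -9.99998392e-01]]
scene [[0.55, -0.35, 0.76, -0.44], [-0.83, -0.25, 0.49, -0.56], [0.02, -0.9, -0.43, 0.65], [0.0, 0.0, 0.0, 1.0]]
side [[0.99, -0.08, 0.12, 0.45], [-0.14, -0.68, 0.72, -0.56], [0.02, -0.73, -0.69, 0.68], [0.0, 0.0, 0.0, 1.0]]
```

View pics/scene0.png

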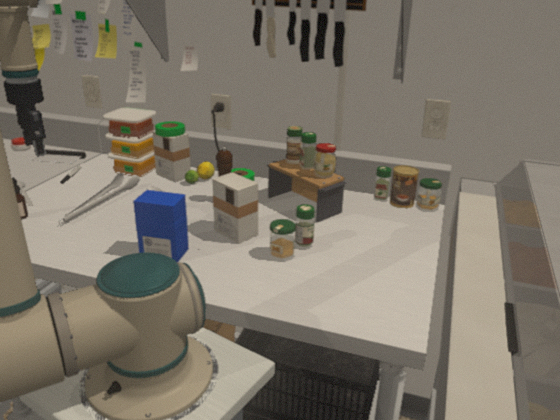

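View pics/side0.png

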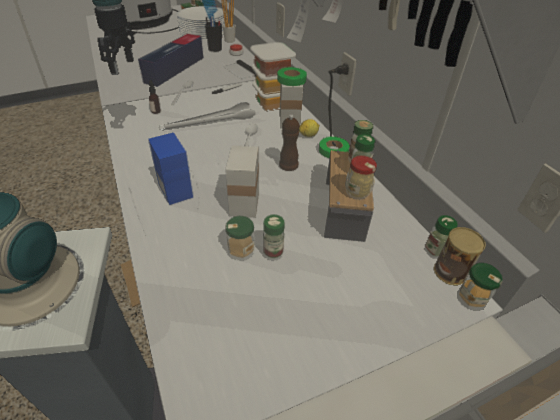

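The scene view shows the white carton at about (236,207), the riser at (305,185), the honey and spice jars at (283,240) and (305,225), and a blue look-alike at (162,225). In the side view the carton is at (243,180), the mill at (289,145), the spice jar at (273,236), the honey jar at (239,237) and the riser at (350,195). Next I'll measure them from depth.

```bash
cat > top.py <<'E'
from h import *
def cloud(fs,fn):
    X=[];C=[]
    for n,f in fs:
        z=np.load(f'pics/{f}.npz'); W=pts(n,z['d'],z['T']); p=cv2.imread(f'pics/{f}.png')
        m=np.isfinite(W[...,0])&(W[...,2]>0.012)&(W[...,2]<0.3)
        X.append(W[m]);C.append(p[m])
    return np.vstack(X),np.vstack(C)
def topmap(X,C,x0,y0,s,w,h):
    im=np.full((h,w,3),90,np.uint8)
    o=np.argsort(X[:,2])
    for q,c in zip(X[o],C[o]):
        r=int((y0-q[1])*s);k=int((q[0]-x0)*s)
        if 0<=r<h and 0<=k<w: cv2.circle(im,(k,r),1,tuple(int(t) for t in np.clip(c.astype(float)*1.3,0,255)),-1)
    for i in range(0,w,int(s*.05)): cv2.line(im,(i,0),(i,6 if i%int(s*.1) else 14),(0,255,255),1)
    for i in range(0,h,int(s*.05)): cv2.line(im,(0,i),(6 if i%int(s*.1) else 14,i),(0,255,255),1)
    return im
E
python3 - <<'E'
from top import *
X,C=cloud([("scene","scene0"),("side","side0")],0)
cv2.imwrite('pics/top0.png',topmap(X,C,0.2,0.25,1200,760,600))
def rect(m,l):
    r=cv2.minAreaRect(X[m][:,:2].astype(np.float32)*1000);print(l,m.sum(),np.round(r[0]),np.round(r[1]),round(r[2],1),'z',np.round(np.percentile(X[m][:,2],[1,50,99]),3))
W=pts("side",np.load('pics/side0.npz')['d'])
for l,(u,v) in dict(carton=(245,157),mill=(290,122),deck=(342,175),spice=(274,222),honey=(239,228),blue=(168,143),cartonface=(232,195),deckend=(345,222)).items(): print(l,np.round(W[v,u],3))
E
```

```text
carton [0.498 0.198 0.152]
mill [0.631 0.342 0.155]
deck [0.729 0.151 0.113]
spice [0.542 0.017 0.106]
honey [0.468 0.03  0.084]
blue [0.312 0.285 0.149]
cartonface [0.46  0.155 0.072]
deckend [0.714 0.044 0.059]
```

View pics/top0.png

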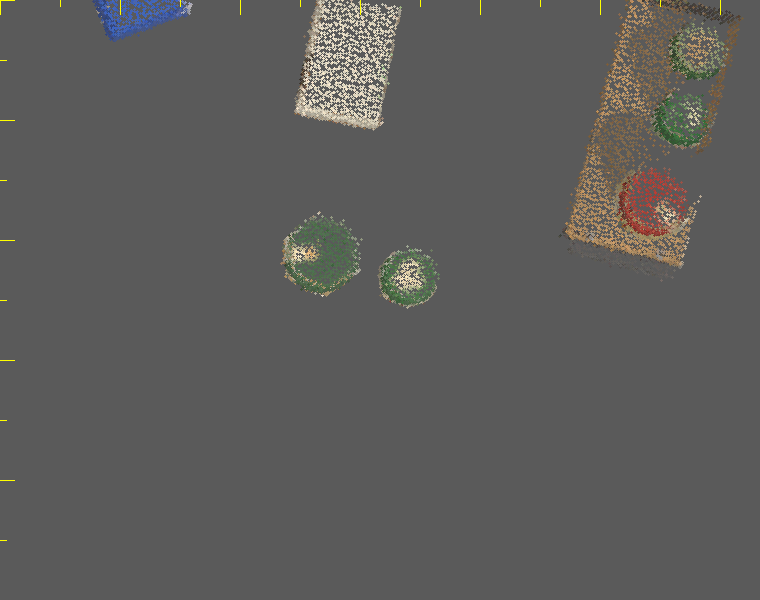

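The top-down map is centred too low, but it shows the carton, riser and jars clearly, and the riser is yawed about −13°. I'll fit rectangles next.

```bash
cat >> top.py <<'E'
def rect(P,l):
    lab=P[:,:2]
    r=cv2.minAreaRect((lab*1000).astype(np.float32));print(l,len(P),np.round(r[0],1),np.round(r[1],1),round(r[2],1))
def near(X,c,R,z0,z1):
    return X[(np.hypot(X[:,0]-c[0],X[:,1]-c[1])<R)&(X[:,2]>z0)&(X[:,2]<z1)]
def fit(P,hw,hh):  # best yaw+centre so that a rectangle of known half sizes hugs the edge of P
    r=cv2.minAreaRect((P[:,:2]*1000).astype(np.float32)); return r
E
python3 - <<'E'
from top import *
X,C=cloud([("scene","scene0"),("side","side0")],0)
rect(near(X,(.498,.2),.09,.145,.156),'cartontop')
rect(near(X,(.74,.15),.15,.106,.117),'deck')
rect(near(X,(.631,.342),.06,.02,.2),'mill')
rect(near(X,(.542,.017),.05,.09,.12),'spice')
rect(near(X,(.468,.035),.06,.06,.1),'honey')
rect(near(X,(.312,.285),.12,.14,.156),'blue')
# mill by z
P=near(X,(.631,.342),.06,.02,.2)
for z in (.03,.06,.09,.12,.15):
    q=P[abs(P[:,2]-z)<.012]
    if len(q)>5: print(z,q[:,:2].min(0).round(3),q[:,:2].max(0).round(3))
cv2.imwrite('pics/top1.png',topmap(X,C,0.2,0.45,1200,760,600))
E
```

```text
cartontop 1230 [490.9 199. ] [104.2  72.1] 78.7
deck 2070 [745.5 145.1] [219.6 104.7] 74.9
mill 1129 [632. 349.] [42.5 51.4] 49.8
spice 558 [541.7  20.5] [47.2 48.7] 2.0
honey 1260 [481.3  37.9] [89.8 63.8] 2.2
blue 1444 [307.5 277.3] [ 74.5 106.7] 19.4
0.03 [0.609 0.328] [0.659 0.358]
0.06 [0.609 0.331] [0.659 0.359]
0.09 [0.614 0.333] [0.652 0.365]
0.12 [0.609 0.328] [0.657 0.374]
0.15 [0.609 0.327] [0.659 0.372]
```

View pics/top1.png

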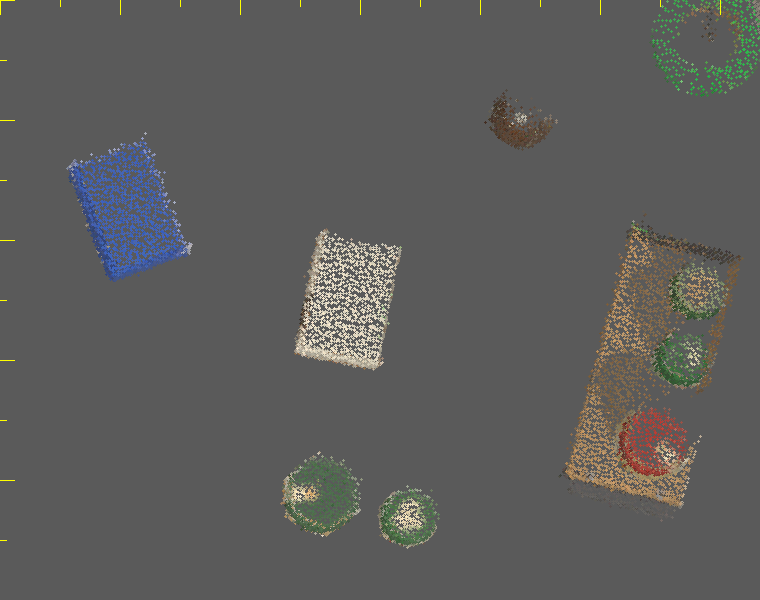

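>>> arm_command(
  commands=[
    [[0,0,0],-7,50],
    [[-40,-40,0],0,50],
    [[-40,-40,0],0,50],
    [[-40,-40,0],0,50],
    [[-40,-40,0],0,50],
    [[-40,-40,0],0,50],
    [[-40,-38,0],0,50],
    [[-42,-38,0],0,50],
  ],
)

```text
clock: 0.9
position: [0.3798, 0.2526, 0.2312]
ee_rot: [[-0.979, 0.202, -0.0], [0.202, 0.979, 0.0], [0.0, 0.0, -1.0]]
contact_force: [1.0, 0.7, -0.4]
opening: 0.586
gripper_force: 0.0
```

>>> arm_command(
  commands=[
    [[0,0,0],0,50],
    [[0,0,0],0,50],
  ],
)

```text
clock: 1.1
position: [0.3798, 0.2536, 0.231]
ee_rot: [[-0.979, 0.206, -0.001], [0.206, 0.979, 0.0], [0.001, 0.0, -1.0]]
contact_force: [0.1, 1.5, 0.1]
opening: 0.586
gripper_force: 0.0
```

>>> arm_command(
  commands=[
    [[-16,-16,0],0,50],
    [[-16,-16,0],0,50],
    [[0,0,25],0,50],
    [[0,0,25],0,50],
    [[0,0,25],0,50],
    [[0,0,24],0,50],
    [[0,0,0],0,50],
    [[0,0,0],0,50],
  ],
)

```text
clock: 1.9
position: [0.4037, 0.2179, 0.1324]
ee_rot: [[-0.98, 0.2, -0.001], [0.2, 0.98, 0.0], [0.001, 0.0, -1.0]]
contact_force: [-0.1, 0.2, -0.6]
opening: 0.588
gripper_force: 0.0
```

```bash
python3 -c "
from h import *
a,_=shot('scene','s1');b,_=shot('side','d1')
cv2.imwrite('pics/c1.png',np.hstack([cv2.resize(a[120:280,150:350],None,fx=2,fy=2),cv2.resize(b[100:260,120:320],None,fx=2,fy=2)]))"
```

```text
(no output)
```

View pics/c1.png

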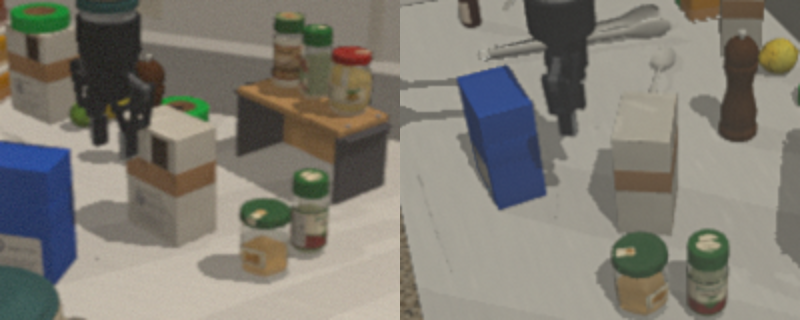

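The fingers hang just behind the carton's robot-side face near its top, at about (115,135) in the left half, well clear of the blue box. Now I'll push slowly.

>>> arm_command(
  commands=[
    [[-15,0,0],0,50],
    [[-15,0,0],0,50],
    [[-6,0,0],0,50],
    [[-6,0,0],0,50],
    [[-6,0,0],0,50],
    [[-6,0,0],0,50],
    [[-6,0,0],0,50],
    [[-6,0,0],0,50],
  ],
)

```text
clock: 2.8
position: [0.4694, 0.2032, 0.1323]
ee_rot: [[-0.979, 0.202, -0.0], [0.202, 0.979, 0.0], [0.0, 0.0, -1.0]]
contact_force: [-0.8, 0.3, 1.2]
opening: 0.585
gripper_force: 0.4
```

>>> arm_command(
  commands=[
    [[-6,0,0],0,50],
    [[-6,0,0],0,50],
    [[-6,0,0],0,50],
    [[-6,0,0],0,50],
  ],
)

```text
clock: 3.2
position: [0.4931, 0.1984, 0.1323]
ee_rot: [[-0.979, 0.202, 0.0], [0.202, 0.979, 0.0], [-0.0, 0.0, -1.0]]
contact_force: [0.1, -0.0, 0.3]
opening: 0.584
gripper_force: 0.1
```

```bash
python3 -c "
from h import *
b,_=shot('side','d2')
cv2.imwrite('pics/c2.png',cv2.resize(b[100:260,170:370],None,fx=3,fy=3))"
```

```text
(no output)
```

View pics/c2.png

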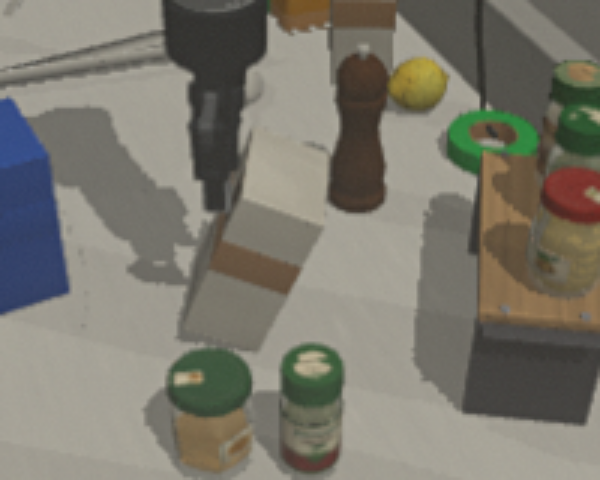

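The carton (around (260,240)) is tilting towards the riser, near its balance point. I'll give it a little more push.

>>> arm_command(
  commands=[
    [[-6,0,0],0,50],
    [[-6,0,0],0,50],
    [[-6,0,0],0,50],
    [[-6,0,0],0,50],
    [[0,0,0],0,50],
    [[0,0,0],0,50],
    [[0,0,0],0,50],
    [[0,0,0],0,50],
  ],
)

```text
clock: 4.05
position: [0.5157, 0.1937, 0.1323]
ee_rot: [[-0.979, 0.202, -0.0], [0.202, 0.979, 0.0], [0.0, 0.0, -1.0]]
contact_force: [0.1, -0.2, -0.6]
opening: 0.584
gripper_force: 0.0
```

```bash
python3 - <<'E'
from top import *
shot('scene','s3');b,_=shot('side','d3')
cv2.imwrite('pics/c3.png',cv2.resize(b[100:260,170:370],None,fx=3,fy=3))
X,C=cloud([("scene","s3"),("side","d3")],0)
rect(near(X,(.6,.175),.11,.062,.073),'cartontop')
print(env.read_state()['position'])
E
```

```text
cartontop 2545 [602.  177.9] [107. 155.] 78.8
[0.51580513 0.19371347 0.13236966]
```

View pics/c3.png

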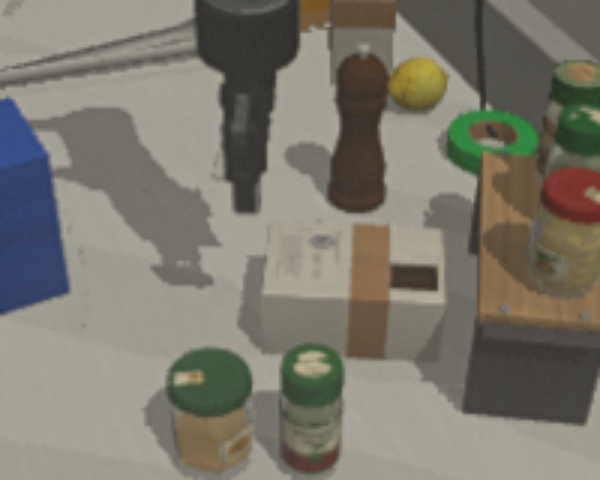

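The carton lies flat, brown band across, with its top end at about (443,260) short of the riser. Its centre is (0.602, 0.178). I'll back off, turn to the riser's axis and descend.

>>> arm_command(
  commands=[
    [[15,0,0],0,50],
    [[15,0,0],0,50],
    [[0,0,0],3.4,50],
    [[0,0,25],0,50],
    [[0,0,25],0,50],
    [[0,0,25],0,50],
    [[0,0,24],0,50],
    [[0,0,0],0,50],
  ],
)

```text
clock: 4.95
position: [0.4824, 0.1992, 0.0309]
ee_rot: [[-0.966, 0.26, -0.008], [0.26, 0.966, -0.002], [0.007, -0.004, -1.0]]
contact_force: [-0.9, 0.1, 0.4]
opening: 0.587
gripper_force: 0.0
```

>>> arm_command(
  commands=[
    [[-12,0,0],0,50],
    [[-10,0,0],0,50],
    [[-6,0,0],0,50],
    [[-6,0,0],0,50],
    [[-6,0,0],0,50],
    [[-6,0,0],0,50],
    [[-6,0,0],0,50],
    [[-6,0,0],0,50],
  ],
)

```text
clock: 5.75
position: [0.5428, 0.1845, 0.0333]
ee_rot: [[-0.966, 0.26, -0.001], [0.26, 0.966, -0.0], [0.0, -0.0, -1.0]]
contact_force: [-3.7, 1.4, 2.4]
opening: 0.581
gripper_force: 1.8
```

>>> arm_command(
  commands=[
    [[-7,0,0],0,50],
    [[-7,0,0],0,50],
    [[-7,0,0],0,50],
    [[-7,0,0],0,50],
    [[-7,0,0],0,50],
    [[-7,0,0],0,50],
    [[-7,0,0],0,50],
    [[-7,0,0],0,50],
  ],
)

```text
clock: 6.55
position: [0.5974, 0.1699, 0.0332]
ee_rot: [[-0.966, 0.26, 0.0], [0.26, 0.966, -0.0], [-0.0, 0.0, -1.0]]
contact_force: [-1.7, 0.2, 0.8]
opening: 0.589
gripper_force: 1.2
```

```bash
python3 - <<'E'
from top import *
shot('scene','s4');b,_=shot('side','d4')
cv2.imwrite('pics/c4.png',cv2.resize(b[100:260,170:370],None,fx=3,fy=3))
X,C=cloud([("scene","s4"),("side","d4")],0)
P=near(X,(.66,.165),.11,.060,.0745); rect(P,'cartontop')
def rf(p): d=np.array(p)[:2]-[.7455,.1451]; return d@np.array([[.9655,.2605],[-.2605,.9655]])
s=env.read_state();print(rf(s['position']),s['contact_force'])
Q=np.array([rf(p) for p in P]);print(np.percentile(Q,[.5,2,98,99.5],axis=0).round(3))
E
```

```text
cartontop 1692 [664.4 132.4] [146.7 175.2] 74.9
[-0.14793842 -0.01445619] [-0.43351005 -0.31582149  0.10862801]
[[-0.159 -0.101]
 [-0.155 -0.062]
 [ 0.     0.035]
 [ 0.007  0.038]]
```

View pics/c4.png

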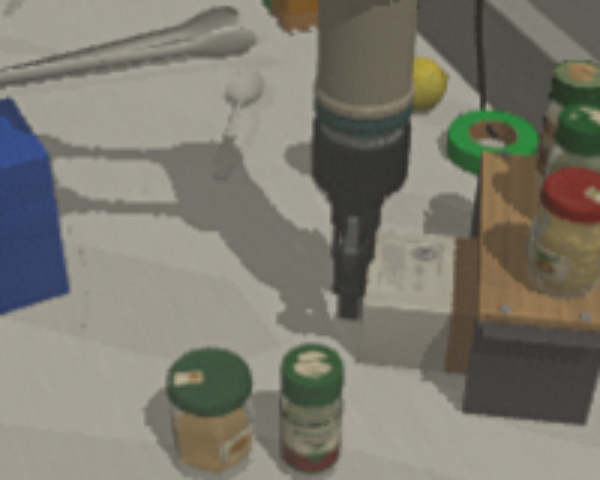

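The carton is partly under the deck, square, with its near end at about (370,300). About 27 mm remain, so I'll take small steps and watch the force.

>>> arm_command(
  commands=[
    [[-4,0,0],0,50],
    [[-4,0,0],0,50],
    [[-4,0,0],0,50],
    [[-4,0,0],0,50],
    [[-3,0,0],0,50],
    [[-2,0,0],0,50],
  ],
)

```text
clock: 7.25
position: [0.6172, 0.1646, 0.0333]
ee_rot: [[-0.966, 0.26, -0.0], [0.26, 0.966, 0.0], [0.0, 0.0, -1.0]]
contact_force: [-2.8, 1.0, 1.5]
opening: 0.584
gripper_force: 1.4
```

>>> arm_command(
  commands=[
    [[-2,0,0],0,50],
    [[0,0,0],0,50],
  ],
)

```text
clock: 7.45
position: [0.6195, 0.164, 0.0333]
ee_rot: [[-0.966, 0.26, 0.001], [0.26, 0.966, -0.0], [-0.001, 0.0, -1.0]]
contact_force: [-0.7, -0.7, 0.4]
opening: 0.588
gripper_force: 0.6
```

>>> arm_command(
  commands=[
    [[-2,0,0],0,50],
    [[-1,0,0],0,50],
  ],
)

```text
clock: 7.65
position: [0.6219, 0.1633, 0.0333]
ee_rot: [[-0.966, 0.26, 0.0], [0.26, 0.966, 0.0], [-0.0, 0.0, -1.0]]
contact_force: [-1.6, 1.2, 0.7]
opening: 0.584
gripper_force: 1.2
```

>>> arm_command(
  commands=[
    [[-1,0,0],0,50],
    [[-1,0,0],0,50],
  ],
)

```text
clock: 7.85
position: [0.6237, 0.1628, 0.0333]
ee_rot: [[-0.966, 0.26, -0.0], [0.26, 0.966, 0.0], [0.0, 0.0, -1.0]]
contact_force: [-2.8, 0.8, 0.5]
opening: 0.586
gripper_force: 1.2
```

>>> arm_command(
  commands=[
    [[-1,0,0],0,50],
  ],
)

```text
clock: 7.95
position: [0.6248, 0.1626, 0.0333]
ee_rot: [[-0.966, 0.26, 0.0], [0.26, 0.966, 0.0], [-0.0, 0.0, -1.0]]
contact_force: [-2.4, 0.2, 0.0]
opening: 0.584
gripper_force: 1.2
```

>>> arm_command(
  commands=[
    [[-1,0,0],0,50],
    [[-1,0,0],0,50],
  ],
)

```text
clock: 8.15
position: [0.6264, 0.1621, 0.0333]
ee_rot: [[-0.966, 0.26, -0.001], [0.26, 0.966, 0.0], [0.001, 0.0, -1.0]]
contact_force: [-3.8, 0.9, 3.7]
opening: 0.587
gripper_force: 2.3
```

>>> arm_command(
  commands=[
    [[-1,0,0],0,50],
  ],
)

```text
clock: 8.25
position: [0.6263, 0.1621, 0.0333]
ee_rot: [[-0.966, 0.26, -0.003], [0.26, 0.966, 0.001], [0.003, -0.0, -1.0]]
contact_force: [-7.4, 2.6, 4.6]
opening: 0.585
gripper_force: 3.5
```

>>> arm_command(
  commands=[
    [[-1,0,0],0,50],
  ],
)

```text
clock: 8.35
position: [0.6263, 0.1621, 0.0333]
ee_rot: [[-0.966, 0.26, -0.005], [0.26, 0.966, 0.001], [0.005, -0.0, -1.0]]
contact_force: [-8.5, 2.8, 5.7]
opening: 0.583
gripper_force: 4.5
```

The motion has stopped and the force is rising, so the carton is against the back board. I'll retreat and check.

>>> arm_command(
  commands=[
    [[3,0,0],0,50],
    [[10,0,0],0,50],
    [[20,0,0],0,50],
    [[25,0,0],0,50],
    [[0,0,-30],0,50],
    [[0,0,-40],0,50],
    [[0,0,-40],0,50],
    [[0,0,-40],0,50],
  ],
)

```text
clock: 9.15
position: [0.5727, 0.1765, 0.185]
ee_rot: [[-0.966, 0.26, 0.002], [0.26, 0.966, -0.0], [-0.002, 0.0, -1.0]]
contact_force: [-0.1, 0.1, 0.3]
opening: 0.584
gripper_force: 0.0
```

>>> arm_command(
  commands=[
    [[30,0,0],0,50],
    [[30,0,0],0,50],
    [[0,0,0],0,50],
    [[0,0,0],0,50],
  ],
)

```text
clock: 9.55
position: [0.5148, 0.1923, 0.1838]
ee_rot: [[-0.966, 0.259, 0.003], [0.259, 0.966, 0.0], [-0.002, 0.001, -1.0]]
contact_force: [-0.8, -0.3, 1.0]
opening: 0.586
gripper_force: 0.0
```

```bash
python3 - <<'E'
from top import *
a,_=shot('scene','s5');b,_=shot('side','d5')
cv2.imwrite('pics/c5.png',np.hstack([cv2.resize(a[120:280,190:390],None,fx=2,fy=2),cv2.resize(b[100:260,190:390],None,fx=2,fy=2)]))
X,C=cloud([("scene","s5"),("side","d5")],0)
R=np.array([[.9655,.2605],[-.2605,.9655]])
Q=(X[:,:2]-[.7455,.1451])@R
m=(X[:,2]>.06)&(X[:,2]<.073)&(abs(Q[:,1])<.075)&(Q[:,0]>-.15)&(Q[:,0]<-.055)
rect(X[m],'carton top');print(np.percentile(Q[m],[.5,2,98,99.5],axis=0).round(3))
rect(near(X,(.542,.017),.05,.09,.12),'spice')
rect(near(X,(.468,.035),.06,.06,.1),'honey')
P=near(X,(.631,.342),.06,.02,.2);print(P[:,:2].min(0),P[:,:2].max(0))
E
```

```text
carton top 967 [661.5 155.7] [105.4  57.3] 74.8
[[-0.11  -0.063]
 [-0.108 -0.062]
 [-0.056  0.036]
 [-0.055  0.039]]
spice 546 [540.5  19.3] [45.9 44.7] 15.7
honey 1262 [481.7  36.8] [64.6 91.5] 86.0
[0.6061433  0.32542899] [0.65933629 0.37861025]
```

View pics/c5.png

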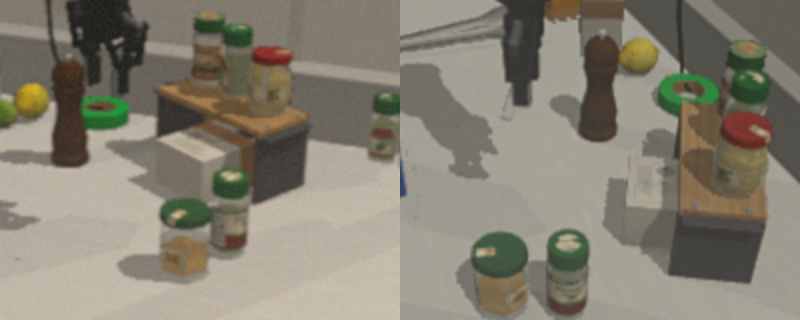

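The carton is home: its near end is at riser x = −110 mm, it's square, and its centre is about 12 mm off the middle. The mill and jars are unmoved, and the gripper is clear.

```bash
python3 -c "
from workcell import env
print(env.job_done())"
```

```text
the job is handed in; nothing more can be done
None
```

The carton was tipped flat and pushed under the riser until it rested squarely against the back board, the mill and both jars did not move measurably, and the job is handed in (no verdict was returned).

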